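Pack the sauce tub and tuck the take-away carton shut

TASK

Finish packing the take-away carton: stand the low lidded sauce tub upright on the carton floor in the empty half beside the food tray, then swing the lid fully shut with its tuck tab folded down inside the front wall. The tall tub of the same make stays on the table, everything else on the table stays standing where it is, and the carton must not be crushed.

Things in the scene. Friction and masses are not known exactly. Their poses are not given: they have to be found in the camera images.
- carton: open take-away carton of brown card, fixed; 160 (x) x 200 (y) x 68 mm high outside, walls and floor 4 mm. Origin: centre of its underside. Front wall on its -x side: rim top at z = 68 mm, inner face at x = -76 mm. The lid is hinged on the +x rim along y. The tray fills its +y half; the -y half, about 98 mm wide, is empty
- lid (a joint): lid angle about its hinge, rad: 0 = shut, level on the rim; 1.57 = upright; it starts leaning back beyond that. Stiff hinge: it stays where it is left. Card plate 4 mm thick, 200 mm wide (carton y), reaching 144 mm from the hinge in the middle and 158 mm at its two front corners (46 to 100 mm either side of the middle). Shut, its underside is at z = 68 mm
- tab (a joint): tuck tab angle about its fold on the lid's free edge, 144 mm from the hinge, rad: 0 = square to the lid (hangs straight down when the lid is shut); 1.57 = flat in the lid's plane; negative (to -0.5) = folded in more. Stiff fold: stays where left. 80 mm wide, 32 long, 3 thick. Starts splayed out, so it would land on the rim; it passes inside only near 0 or below
- lid_edge (a point): middle of the lid's free edge, on its outer (upper when shut) face, 144 mm from the hinge
- tab_tip (a point): middle of the free end of the tuck tab, 32 mm from the fold
- hinge_line (a point): middle of the lid's hinge line, at carton x = +78, y = 0, z = 68 mm
- tub_low: the low sauce tub to pack: closed round tub, black with a white lid, 54 mm diameter, 38 mm high, upright. Origin: centre of its underside
- tub_tall: tall tub of the same make (black with white lid), 54 mm diameter, 85 mm high; too tall for the carton, leave it alone. Origin: centre of its underside
- tray: closed food tray, black with a clear lid, 100 (x) x 88 (y) x 44 mm high, standing in the carton's +y half; stays there. Origin: centre of its underside
- steel_cup: open steel sauce cup, 60 mm diameter, 45 mm high; leave alone. Origin: centre of its underside
- tumbler: glass tumbler, 70 mm diameter, 85 mm high, close beside the carton's +y side; leave alone. Origin: centre of its underside
- bottle: green glass bottle, 64 mm diameter, 215 mm high, behind one of the carton's hinge-side corners; leave alone. Origin: centre of its underside
- bowl: small white bowl, 94 mm diameter, 42 mm high, behind the other hinge-side corner; leave alone. Origin: centre of its underside
- soy_bottle: small dark glass soy bottle, 36 mm diameter, 115 mm high, standing between the tubs and the steel cup; leave alone. Origin: centre of its underside
- spoon: steel spoon, 190 mm long, lying on the table; leave alone. Its x axis runs from handle to tip
There are look-alikes about, which are no part of the job. What is shaped like the tray but blue is not meant.

How it is judged:
On the way, in this order (a step that is already met when the one before it is completed fails the run):
1. the low tub stands in the carton beside the tray, the lid still open (z of tub_low in the frame of carton between -0.005 and 0.012 m and x of tub_low in the frame of carton between -0.06 and 0.06 m and y of tub_low in the frame of carton between -0.08 and 0.08 m and angle between tub_low's own z axis and vertical below 0.2 rad and value of joint lid above 0.6 rad), for 0.2 s.
2. the lid is shut with its tab behind the front wall (value of joint lid below 0.07 rad and x of tab_tip in the frame of carton between -0.076 and -0.045 m and z of tab_tip in the frame of carton below 0.056 m), for 0.2 s.
At the end, for the whole second after the job is handed in: lid within 0.07 rad (about 10 mm at its edge) of shut, the tab's tip inside the front wall and at least 12 mm below the rim, the low tub at rest and upright (within 0.2 rad) on the carton floor (within 8 mm of it), the tray still upright on the carton floor (all of step 2 and z of tub_low in the frame of carton between -0.005 and 0.012 m and x of tub_low in the frame of carton between -0.06 and 0.06 m and y of tub_low in the frame of carton between -0.08 and 0.08 m and angle between each of tub_low, tray's own z axis and vertical below 0.2 rad and z of tray in the frame of carton between -0.005 and 0.012 m and x of tray in the frame of carton between -0.06 and 0.06 m and y of tray in the frame of carton between -0.08 and 0.08 m and linear speed of tub_low below 0.02 m/s); the robot touches nothing.
It fails at once if the tall tub, steel cup, tumbler, bottle, bowl, soy bottle or spoon moved more than 30 mm, or one of them tipped (distance of any of tub_tall, steel_cup, tumbler, bottle, bowl, soy_bottle, spoon from where it was at the start of the episode above 0.03 m or angle between any of tub_tall, steel_cup, tumbler, bowl's own z axis and vertical above 0.35 rad or angle between any of bottle, soy_bottle's own z axis and vertical above 0.3 rad).
It fails at once if the carton, its lid or its tab pressed with more than 40 N: crushed (contact force between any of the arm, the fingers and carton above 40 N).
It also fails if it takes over 59 s, if anything falls off the work surface, if the arm or the gripper's body presses on something with over 40 N, if the wrist force passes 120 N, or if a joint passes its speed limit or range.

ROBOT

A 6-joint arm with a two-finger parallel gripper is mounted at the origin on the work surface. World frame = base frame: x ahead of the robot, y to its left, z up, the work surface at z = 0. Lengths are in m, angles in rad, forces in N, time in s.
With the tool pointing down it reaches from about 0.25 to 0.775 m from the base axis. Payload 4 kg.
Tool frame: the origin (TCP) lies at the very end of the fingers, on their centre line; the grasp point (between the pads) lies 19 mm behind it; x points along the fingers, y is the direction in which the jaws open and shut, and the axes are right-handed (so a half turn about x gives the same grasp; the last joint's range is limited). The gripper opens to 94 mm and grips with 3 to 60 N. Pads are 16 mm wide; open, the fingers measure 119 mm over their backs; the gripper's body (75 mm by 177 mm) begins 78 mm behind the grasp point.
Start: joints at [1.171, 0.087, 1.371, -0, 1.684, -0.103], TCP at [0.161, 0.526, 0.206] pointing down, gripper open.
Joint ranges: [-3.1, 3.1], [-0.76, 2.03], [0.27, 2.55], [-1.08, 4.22], [0.17, 2.65], [-2.57, 2.57]. Speed limits (rad/s): [2.79, 2.79, 3.14, 3.14, 3.14, 3.14].

INTERFACE

Orientations are given as [roll, pitch, yaw] about the fixed x, y, z axes, in that order (R = Rz(yaw) Ry(pitch) Rx(roll)).
In Python, from bench import robot gives the robot as it stands.
- The arm moves only by the tool carry_out, never from a script. Its argument "targets" is a list of rows, each a list of 5 numbers: the closure, from 0 (fully open) to 1 (shut), then the shift along the tool's x, y, z in cm, then the turn about the tool's x in degrees. In form: [[fingers, tx, ty, tz, turn], ...]. A call has 1 to 20 rows; each row shifts and turns the commanded pose from where the row before left it, along the tool's axes as they then stand; what a row does not reach is not made up. A row lasts 1/10 s, in which the tool goes at most 50 mm and 8.59 degrees, less where a joint would pass 70% of its speed; a pose out of reach is approached as far as the arm can. A call is refused whole if a number of a shift passes 5 or a number of a turn 8.59, either way. A call with a gripper value outside its range is refused whole. The fingers move at their own pace and stop on an object; the grip force is fixed at half the most. Time passes only in rows, so rows that do not move let the fingers close. It gives the time, the measured TCP pose, the force and the opening at its end, in the units of the state.
- robot.get_obs(): the state, without advancing time (a new reading comes with each control period).
- robot.snapshot(name): name is "scene" or "side" or "wrist"; returns a dict with "image" (420x560x3 uint8, red, green, blue), "camera_matrix" (3x3 intrinsics, pixels), "distortion" ([k1, k2, p1, p2, k3] as OpenCV has them; the pictures are not rectified), "pose" (4x4, takes a point from camera to world coordinates). Camera axes: x right, y up, looking along -z (the intrinsics and any distortion apply to the point x, -y, -z); pixel columns grow to the right and rows downward; lengths in m; the calibration is good to about 2 mm. A picture is of the moment at which its call begins. There is no depth.
- robot.close_job(): hands the job in, once; it reports no verdict.
The state is a dict: "time": time; "joint_positions": joint angles; "qvel": joint speeds; "joint_torque": joint torques, N m; "tool_pos": TCP position; "ee_rot": TCP orientation; "wrist_force": force on the tool from outside, world axes, zero at the start; "wrist_torque": the same for the moment, N m; "width": finger opening in m.
Only numpy, scipy, OpenCV 4.12 (cv2) and the standard library are available. Lean on these libraries where they do the work, as an engineer would, in place of code of your own. Each camera call takes 0.05 s, during which the arm holds its last target. There are 200 camera calls.

## Working session

There is one attempt and no reset: what is moved stays moved. The work goes in short steps, Python scripts to look and compute and a tool call to move; the robot and the scene stay as the last step left them, time stands still between calls to the robot, and variables do not carry over. Pictures are saved under pics/ and viewed, about 8 in all and at most 12, crops included, and the job is handed in when it is done.

Besides the shell and the picture viewer there is one more tool, called after "Request:" as name([rows], argument=value, ...), one row to a line, values as JSON. carry_out: Moves the arm, as the interface text tells. Its arguments: {"type":"object","properties":{"targets":{"type":"array","items":{"type":"array","items":{"type":"number"}}}},"required":["targets"]}

```bash
mkdir -p pics; ls; python3 - <<'E'
from bench import robot
import cv2,pickle
for n in("scene","side","wrist"):
    s=robot.snapshot(n); pickle.dump(s,open(f"{n}.pkl","wb")); cv2.imwrite(f"pics/{n}0.png",s["image"][:,:,::-1])
    print(n,s["pose"].round(3).tolist(),s["camera_matrix"].round(1).tolist(),s["distortion"])
print(robot.get_obs())
E
```

```text
pics
scene [[0.808, -0.362, 0.465, 1.045], [0.589, 0.515, -0.622, -0.668], [-0.015, 0.777, 0.629, 0.72], [0.0, 0.0, 0.0, 1.0]] [[382.0, 0.0, 278.6], [0.0, 382.0, 217.6], [0.0, 0.0, 1.0]] [-0.03998641  0.          0.          0.          0.        ]
side [[0.919, 0.213, -0.332, 0.216], [-0.394, 0.482, -0.783, -0.775], [-0.007, 0.85, 0.527, 0.56], [0.0, 0.0, 0.0, 1.0]] [[411.8, 0.0, 271.7], [0.0, 411.8, 207.9], [0.0, 0.0, 1.0]] [-0.11639939  0.          0.          0.          0.        ]
wrist [[0.292, -0.927, -0.233, 0.094], [0.956, 0.283, 0.073, 0.547], [-0.002, -0.245, 0.97, 0.383], [0.0, 0.0, 0.0, 1.0]] [[320.9, 0.0, 285.2], [0.0, 320.9, 212.2], [0.0, 0.0, 1.0]] [-0.03707426  0.          0.          0.          0.        ]
{'time': 0.15, 'joint_positions': array([ 1.17091864e+00,  8.77882519e-02,  1.37189201e+00, -2.13507434e-05,
        1.68359622e+00, -1.03111367e-01]), 'qvel': array([-0.00015784, -0.00191247, -0.0045249 , -0.00059033, -0.00257768,
       -0.0005463 ]), 'joint_torque': array([ 9.37006080e-04, -3.40644836e+01, -3.02794003e+01,  7.18360674e-02,
        3.05621792e-02, -1.36440904e-04]), 'tool_pos': array([0.16068994, 0.52556504, 0.20457905]), 'ee_rot': array([-1.66130672,  1.56911236, -1.95807542]), 'wrist_force': array([-0.01124638, -0.10873162, -0.17031062]), 'wrist_torque': array([-0.03709999, -0.01204882,  0.01606856]), 'width': 0.09404279210609025}
```

View pics/scene0.png

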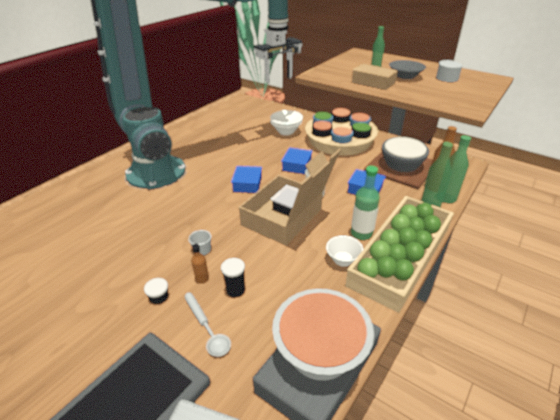

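View pics/side0.png

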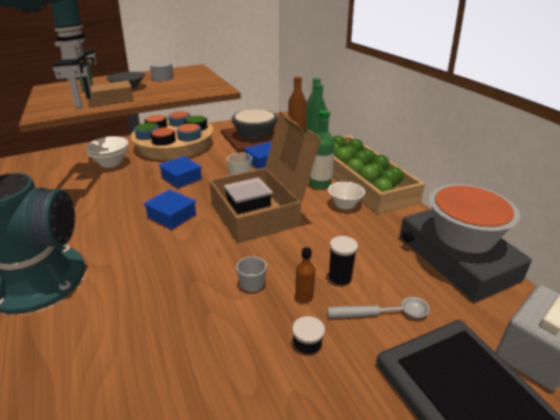

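Scene view: the low tub is at (157,291), the tall tub at (233,277), soy bottle (201,265), steel cup (200,242) and carton about (287,210), with its lid leaning toward the green bottle. In the side view the low tub is at (308,334). Next, one combined enlarged crop.

```bash
cat > h.py <<'E'
import numpy as np,cv2,pickle
def load(n): return pickle.load(open(n+".pkl","rb"))
def ray(s,uv):
    p=cv2.undistortPoints(np.array([[uv]],float),s["camera_matrix"],s["distortion"])[0,0]
    d=s["pose"][:3,:3]@np.array([p[0],-p[1],-1]); return s["pose"][:3,3],d/np.linalg.norm(d)
def plane(s,uv,z):
    o,d=ray(s,uv); return o+d*(z-o[2])/d[2]
def tri(s1,a,s2,b):
    o1,d1=ray(s1,a);o2,d2=ray(s2,b)
    t=np.linalg.lstsq(np.c_[d1,-d2],o2-o1,rcond=None)[0]
    p,q=o1+t[0]*d1,o2+t[1]*d2; return (p+q)/2,np.linalg.norm(p-q)
def proj(s,P):
    T=np.linalg.inv(s["pose"]);c=(T[:3,:3]@np.atleast_2d(P).T).T+T[:3,3]
    c=c*[1,-1,-1]; return cv2.projectPoints(c,np.zeros(3),np.zeros(3),s["camera_matrix"],s["distortion"])[0][:,0]
E
python3 - <<'E'
from h import *
a,b=load("scene")["image"],load("side")["image"]
def c(i,x,y,w,h,k): return cv2.resize(i[y:y+h,x:x+w],None,fx=k,fy=k,interpolation=cv2.INTER_CUBIC)
t=np.hstack([c(a,230,140,130,105,3),c(b,200,110,130,130,3)[:315]]) if 0 else None
A=c(a,230,142,130,100,3);B=c(b,205,110,130,130,3)
C=c(a,135,225,130,80,3);D=c(b,230,230,130,125,3)
def pad(i,h): return cv2.copyMakeBorder(i,0,h-i.shape[0],0,0,cv2.BORDER_CONSTANT)
im=np.vstack([np.hstack([pad(A,390),B]),np.hstack([C[:210],D[165:375]])])
print(im.shape);cv2.imwrite("pics/crop1.png",im[:,:,::-1])
E
```

```text
(600, 780, 3)
```

View pics/crop1.png

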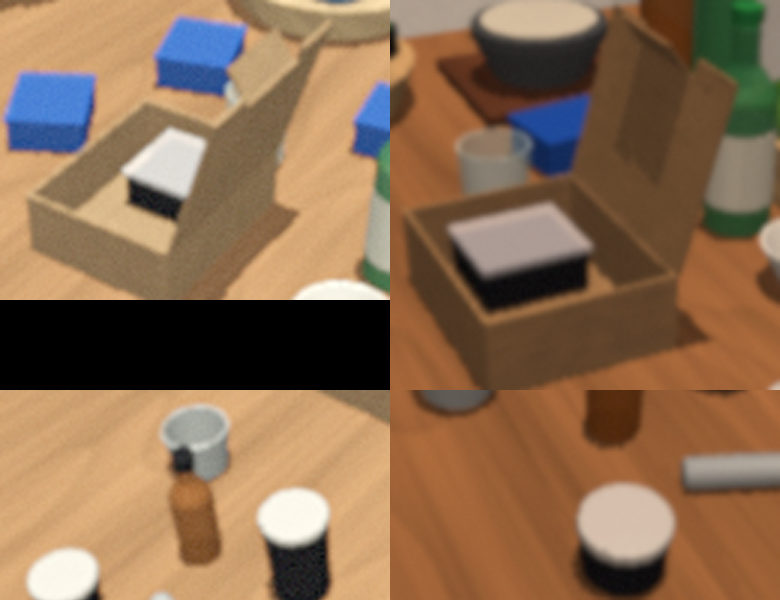

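The low tub is the squat one at scene (157,291) and side (308,334). The tall one, at (233,277) and (343,260), is excluded by its height, so it's not the one meant. Now the carton corners, the lid points and all the object positions.

```bash
python3 - <<'E'
from h import *
S,D=load("scene"),load("side")
S_=lambda x,y:(230+x/3,142+y/3); D_=lambda x,y:(205+(x-390)/3,110+y/3)
print("side rim");R={}
for n,p in dict(left=(408,212),near=(488,322),right=(674,271),far=(578,181)).items():
    R[n]=plane(D,D_(*p),.068);print(n,R[n].round(4))
for a,b in(("left","near"),("near","right"),("right","far"),("far","left")):
    v=R[b]-R[a];print(a,b,np.linalg.norm(v).round(3),np.degrees(np.arctan2(v[1],v[0])).round(1))
print("scene rim")
for n,p in dict(a=(30,199),b=(148,104),c=(168,262)).items(): print(n,plane(S,S_(*p),.068).round(4))
print("lid corner far (y+)?")
print("near lid corner",tri(S,S_(329,24),D,D_(733,82)))
print("far lid corner",tri(S,S_(279,33),D,D_(612,8)))
# tubs: white lid blobs
for n,s,boxes in(("scene",S,dict(low=(135,270,40,32,.038),tall=(215,252,35,25,.085))),("side",D,dict(low=(285,312,45,40,.038),tall=(322,232,45,35,.085)))):
  for k,(x,y,w,h,z) in boxes.items():
    i=s["image"][y:y+h,x:x+w].astype(int);m=((i.min(2)>125)&(i.max(2)-i.min(2)<60)).astype(np.uint8)
    c=max(cv2.findContours(m,0,2)[0],key=cv2.contourArea);(cx,cy),ax,an=cv2.fitEllipse(c)
    bx=cv2.boundingRect(c);print(n,k,(cx+x,cy+y),ax,bx,plane(s,(cx+x,cy+y),z).round(4))
E
```

```text
side rim
left [0.4358 0.1414 0.068 ]
near [ 0.4419 -0.0487  0.068 ]
right [ 0.5988 -0.0383  0.068 ]
far [0.5908 0.1363 0.068 ]
left near 0.19 -88.2
near right 0.157 3.8
right far 0.175 92.6
far left 0.155 178.1
scene rim
a [ 0.4496 -0.0523  0.068 ]
b [0.4445 0.1422 0.068 ]
c [ 0.607  -0.0517  0.068 ]
lid corner far (y+)?
near lid corner (array([0.67994403, 0.05759544, 0.22341781]), np.float64(0.09112749089657887))
far lid corner (array([0.61311493, 0.10801903, 0.22789736]), np.float64(0.010621904794604457))
scene low (155.48279571533203, 286.927095413208) (18.099042892456055, 25.065196990966797) (9, 7, 24, 20) [ 0.4564 -0.3679  0.038 ]
scene tall (232.5138282775879, 266.6537895202637) (18.70046043395996, 24.062437057495117) (6, 5, 24, 20) [ 0.5939 -0.2449  0.085 ]
side low (308.2406711578369, 328.34672355651855) (24.03062629699707, 31.30621337890625) (8, 4, 32, 26) [ 0.4512 -0.3688  0.038 ]
side tall (343.60784912109375, 244.27416801452637) (16.20672607421875, 26.71247100830078) (8, 4, 28, 17) [ 0.5891 -0.2459  0.085 ]
```

```bash
python3 - <<'E'
from h import *
from scipy.spatial.transform import Rotation as Ro
from scipy.optimize import least_squares
S,D=load("scene"),load("side")
print("tool axes (cols)\n",Ro.from_euler("xyz",[-1.66130672,1.56911236,-1.95807542]).as_matrix().round(3))
S_=lambda x,y:(230+x/3,142+y/3); D_=lambda x,y:(205+(x-390)/3,110+y/3)
for n,p,q in [("soy base",(201,279),(304,299)),("cup base",(202,252),(252,287)),("bottle base",(363,232),(320,183)),("bowl base",(344,263),(346,206)),("tumbler",(0,0),(239,173)),("spoon handle end",(188,296),(331,312)),("spoon tip",(219,350),(428,308))]:
    print(n,plane(S,p,0)[:2].round(3),plane(D,q,0)[:2].round(3))
cor={"S":[((-.08,-.1),S_(30,199)),((-.08,.1),S_(148,104)),((.08,-.1),S_(168,262))],"D":[((-.08,.1),D_(408,212)),((-.08,-.1),D_(488,322)),((.08,-.1),D_(674,271)),((.08,.1),D_(578,181))]}
lidp=[(.1,S,S_(329,24)),(.1,D,D_(612,8)),(-.1,D,D_(733,78))]
def W(x,c): 
    c=np.array(c);k,s=np.cos(x[2]),np.sin(x[2]);return np.array([x[0]+k*c[0]-s*c[1],x[1]+s*c[0]+k*c[1],c[2]])
def lid(x,y,L=.158): return W(x,(.078-L*np.cos(x[3]),y,.068+L*np.sin(x[3])))
def f(x):
    r=[]
    for k,s in(("S",S),("D",D)):
        for c,p in cor[k]: r+=list(proj(s,W(x,(*c,.068)))[0]-p)
    for y,s,p in lidp: r+=list(proj(s,lid(x,y))[0]-p)
    return r
o=least_squares(f,[.522,.046,.02,1.9],loss="soft_l1");print("carton x y yaw lid",o.x.round(4),np.round(f(o.x),1))
x=o.x;e=lid(x,0,.144);print("lid edge",e.round(3),"hinge",W(x,(.078,0,.068)).round(3))
print("place",W(x,(-.01,-.048,0)))
E
```

```text
tool axes (cols)
 [[-0.001  0.292  0.956]
 [-0.002  0.956 -0.292]
 [-1.    -0.002 -0.   ]]
soy base [ 0.497 -0.266] [ 0.495 -0.271]
cup base [ 0.43  -0.195] [ 0.416 -0.199]
bottle base [0.748 0.13 ] [0.748 0.127]
bowl base [ 0.762 -0.01 ] [ 0.749 -0.011]
tumbler [-4.817  1.515] [0.557 0.281]
spoon handle end [ 0.51  -0.324] [ 0.525 -0.321]
spoon tip [ 0.671 -0.387] [ 0.697 -0.39 ]
carton x y yaw lid [0.5203 0.0525 0.0253 1.8181] [-1.2 -1.3 -0.2 -1.8  0.1 -1.9 -0.2 -1.7  0.5  0.1  2.9  1.1 -0.2 -3.2
 -0.6 -1.8  0.8 -2.1  0.3  1.2]
lid edge [0.634 0.055 0.208] hinge [0.598 0.054 0.068]
place [0.51153495 0.00424921 0.        ]
```

Request:
carry_out([
  [0, 0, 0, 0, 8],
  [0, 0, 0, 0, 8],
  [0, 0, 0, 0, 8],
  [0, 0, 0, 0, 8],
  [0, 0, 0, 0, 8],
  [0, 0, 0, 0, 8],
  [0, 0, 0, 0, 8],
  [0, 0, 0, 0, 8],
  [0, 0, 0, 0, 7.5],
  [0, 0, 0, 0, 0],
])

```text
time: 1.15
tool_pos: [0.1608, 0.5258, 0.205]
ee_rot: [-0.403, 1.57, -1.948]
wrist_force: [0.1, 0.3, -0.2]
width: 0.0936
```

Request:
carry_out([
  [0, 0, 1.4, 4, 0],
  [0, 0, 1.4, 4, 0],
  [0, 0, 1.4, 4, 0],
  [0, 0, 1.4, 4, 0],
  [0, 0, 1.4, 4, 0],
  [0, 0, 1.4, 4, 0],
  [0, 0, 1.4, 4, 0],
  [0, 0, 1.4, 4, 0],
  [0, 0, 1.4, 4, 0],
  [0, 0, 1.4, 4, 0],
  [0, 0, 1.4, 4, 0],
  [0, 0, 1.4, 4, 0],
  [0, 0, 1.4, 4, 0],
  [0, 0, 1.4, 4, 0],
  [0, 0, 1.4, 4, 0],
  [0, 0, 1.4, 4, 0],
  [0, 0, 1.4, 4, 0],
  [0, 0, 1.4, 4, 0],
  [0, 0, 1.4, 4, 0],
  [0, 0, 0, 0, 0],
])

```text
time: 3.15
tool_pos: [0.447, -0.2308, 0.2037]
ee_rot: [-1.599, 1.569, 3.137]
wrist_force: [-0.1, 0.5, -0.4]
width: 0.0939
```

```bash
python3 - <<'E'
from h import *
from bench import robot
from scipy.spatial.transform import Rotation as Ro
s=robot.snapshot("wrist");pickle.dump(s,open("w1.pkl","wb"));cv2.imwrite("pics/w1.png",s["image"][:,:,::-1])
o=robot.get_obs();print(o["time"],o["tool_pos"],Ro.from_euler("xyz",o["ee_rot"]).as_matrix().round(3).tolist(),o["width"])
print(proj(s,[.4535,-.368,.038]))
i=s["image"].astype(int);m=((i.min(2)>130)&(i.max(2)-i.min(2)<50)).astype(np.uint8)
for c in cv2.findContours(m,0,2)[0]:
    if cv2.contourArea(c)>300:
        e=cv2.fitEllipse(c);print(np.round(e[0]),np.round(e[1]),"z.038",plane(s,e[0],.038).round(4),"z.085",plane(s,e[0],.085).round(4))
E
```

```text
3.2 [ 0.44646889 -0.22845234  0.20411973] [[-0.002, 1.0, 0.025], [0.002, 0.025, -1.0], [-1.0, -0.002, -0.002]] 0.09429736700235122
[[287.55917211 310.16624686]]
[287. 307.] [39. 43.] z.038 [ 0.4524 -0.3642  0.038 ] z.085 [ 0.4516 -0.3362  0.085 ]
[354. 278.] [15. 50.] z.038 [ 0.5306 -0.3233  0.038 ] z.085 [ 0.5191 -0.3009  0.085 ]
[431. 223.] [50. 55.] z.038 [ 0.6123 -0.255   0.038 ] z.085 [ 0.5897 -0.2419  0.085 ]
[260. 158.] [55. 56.] z.038 [ 0.4198 -0.1874  0.038 ] z.085 [ 0.4234 -0.1836  0.085 ]
```

View pics/w1.png

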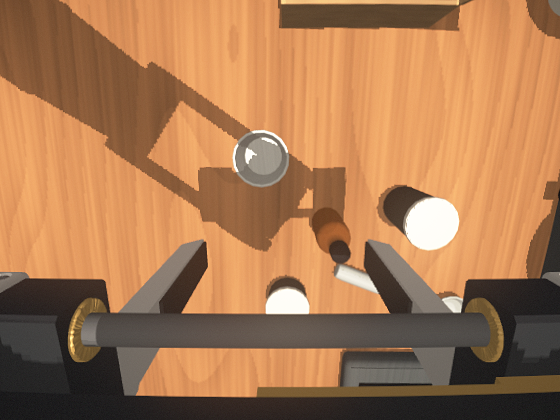

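The wrist view shows the low tub's white lid at (287,307), partly behind the gripper bar. It lies at about (0.4525, -0.367), which agrees with the other views. Spoon handle and soy bottle are clear of the fingers.

Request:
carry_out([
  [0, 0, 0.1, 3.5, 0],
  [0, 0, 0.1, 3.5, 0],
  [0, 0, 0.1, 3.5, 0],
  [0, 0, 0, 3.4, 0],
  [0, 3, 0, 0, 0],
  [0, 3, 0, 0, 0],
  [0, 3, 0, 0, 0],
  [0, 3, 0, 0, 0],
  [0, 2, 0, 0, 0],
  [0, 2, 0, 0, 0],
  [0, 2, 0, 0, 0],
  [0, 1.2, 0, 0, 0],
  [0, 0, 0, 0, 0],
  [1, 0, 0, 0, 0],
  [1, 0, 0, 0, 0],
  [1, 0, 0, 0, 0],
  [1, 0, 0, 0, 0],
  [1, 0, 0, 0, 0],
  [1, 0, 0, 0, 0],
])

```text
time: 5.1
tool_pos: [0.4533, -0.3659, 0.0138]
ee_rot: [0.746, 1.57, -0.799]
wrist_force: [-0.6, -0.2, 2.3]
width: 0.0529
```

Request:
carry_out([
  [1, -2, 0, 0, 0],
  [1, -4, 0, 0, 0],
  [1, -4, 0, 0, 0],
  [1, -4, 0, 0, 0],
  [1, -4, 0, 0, 0],
  [1, -1, 0, 0, 0],
  [1, 0, 0.6, -3.5, 0],
  [1, 0, 0.6, -3.5, 0],
  [1, 0, 0.6, -3.5, 0],
  [1, 0, 0.6, -3.5, 0],
  [1, 0, 0.6, -3.5, 0],
  [1, 0, 0.6, -3.5, 0],
  [1, 0, 0.6, -3.5, 0],
  [1, 0, 0.6, -3.5, 0],
  [1, 0, 0.6, -3.5, 0],
  [1, 0, 0.6, -3.5, 0],
  [1, 0, 0.6, -1.6, 0],
  [1, 0, 0, 0, 0],
])

```text
time: 6.9
tool_pos: [0.5092, 0.0039, 0.2016]
ee_rot: [-1.913, 1.568, 2.829]
wrist_force: [-0.2, -0.2, -0.9]
width: 0.0533
```

```bash
python3 - <<'E'
from h import *
from bench import robot
im=[]
for n in("wrist","side","scene"):
    s=robot.snapshot(n);pickle.dump(s,open(n+"2.pkl","wb"));im.append(s["image"])
o=robot.get_obs();print(o["time"],o["tool_pos"],o["wrist_force"],o["width"])
c=lambda i,x,y:cv2.resize(i[y:y+120,x:x+160],None,fx=2.1,fy=2.1,interpolation=cv2.INTER_CUBIC)
z=np.vstack([c(im[1],190,90),c(im[2],220,120)])
z=np.hstack([cv2.copyMakeBorder(im[0],0,z.shape[0]-420,0,0,0)[:,110:570],z]);print(z.shape)
cv2.imwrite("pics/c2.png",z[:,:,::-1])
E
```

```text
7.05 [0.50913191 0.00114124 0.20241916] [ 0.01979656 -0.17299514 -0.6467477 ] 0.053480259722821874
(504, 786, 3)
```

View pics/c2.png

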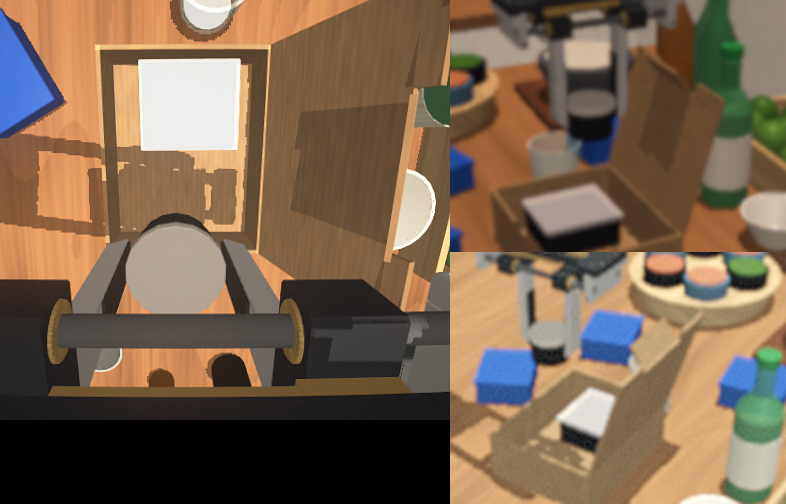

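The wrist view (crop offset 110 px) shows the carton rim corners at about (206,46), (380,44) and (370,250), the tray's white lid, and the tub held above the empty half. I'll recompute the carton pose from the rim.

```bash
python3 - <<'E'
from h import *
s=load("wrist2")
P={n:plane(s,p,.068) for n,p in dict(fl=(206,46),fr=(380,44),br=(370,251)).items()}
for k,v in P.items(): print(k,v[:2].round(4))
for k,p in dict(tabA=(523,90),tabB=(500,261)).items(): print(k,[plane(s,p,z)[:2].round(3).tolist() for z in(.2,.22,.24)])
for k,p in dict(trayTL=(249,59),trayBR=(349,151)).items(): print(k,plane(s,p,.048)[:2].round(4))
for c in ((.5203,.0525,.0253),(.523,.048,.02)):
  k,n=np.cos(c[2]),np.sin(c[2]);Q=[[c[0]+k*x-n*y,c[1]+n*x+k*y,.068] for x,y in((-.08,.1),(.08,.1),(.08,-.1))]
  print(c,proj(s,np.array(Q)).round(1).tolist())
E
```

```text
fl [0.4339 0.1484]
fr [0.5901 0.1547]
br [ 0.599  -0.0423]
tabA [[0.636, 0.102], [0.622, 0.099], [0.608, 0.096]]
tabB [[0.642, 0.003], [0.627, 0.011], [0.612, 0.019]]
trayTL [0.4704 0.1423]
trayBR [0.573 0.058]
(0.5203, 0.0525, 0.0253) [[210.2, 43.6], [388.4, 44.6], [373.4, 254.0]]
(0.523, 0.048, 0.02) [[213.9, 48.5], [391.5, 50.7], [375.0, 258.4]]
```

Request:
carry_out([
  [1, 2, 0, -0.5, 0],
  [1, 3, 0, 0, 0],
  [1, 3, 0, 0, 0],
  [1, 3, 0, 0, 0],
  [1, 3, 0, 0, 0],
  [1, 2, 0, 0, 0],
  [1, 1.3, 0, 0, 0],
  [1, 0.8, 0, 0, 0],
  [1, 0, 0, 0, 0],
  [1, 0, 0, 0, 0],
  [1, 0, 0, 0, 0],
])

```text
time: 8.15
tool_pos: [0.5107, 0.0067, 0.0239]
ee_rot: [1.47, 1.568, -0.074]
wrist_force: [1.0, -0.0, -0.4]
width: 0.054
```

Request:
carry_out([
  [1, 0.3, 0, 0, 0],
  [1, 0.2, 0, 0, 0],
  [1, 0, 0, 0, 0],
  [0.25, 0, 0, 0, 0],
  [0.25, 0, 0, 0, 0],
  [0.25, 0, 0, 0, 0],
  [0.25, 0, 0, 0, 0],
  [0.25, -2, 0, 0, 0],
  [0.25, -4, 0, 0, 0],
  [0.25, -4, 0, 0, 0],
  [0.25, -4, 0, 0, 0],
  [0.25, -4, 0, 0, 0],
  [1, -4, 0, 0, 0],
  [1, -4, 0, 0, 0],
  [1, 0, 0, 0, 0],
  [1, 0, 0, 0, 0],
  [1, 0, 0, 0, 0],
])

```text
time: 9.85
tool_pos: [0.5089, 0.0069, 0.2757]
ee_rot: [-1.714, 1.568, 3.024]
wrist_force: [-0.3, -0.4, -0.6]
width: 0.0341
```

```bash
python3 - <<'E'
from h import *
from bench import robot
im=[]
for n in("wrist","side","scene"):
    s=robot.snapshot(n);pickle.dump(s,open(n+"3.pkl","wb"));im.append(s["image"])
o=robot.get_obs();print(o["time"],o["tool_pos"],o["wrist_force"],o["width"])
c=lambda i,x,y:cv2.resize(i[y:y+120,x:x+160],None,fx=2.1,fy=2.1,interpolation=cv2.INTER_CUBIC)
z=np.vstack([c(im[1],190,90),c(im[2],220,130)])
z=np.hstack([cv2.copyMakeBorder(im[0],0,z.shape[0]-420,0,0,0)[:,110:570],z])
cv2.imwrite("pics/c3.png",z[:,:,::-1])
E
```

```text
10.0 [0.50879014 0.00691985 0.27540349] [-0.36219346  0.67382704 -0.15922419] 0.02187049198928409
```

View pics/c3.png

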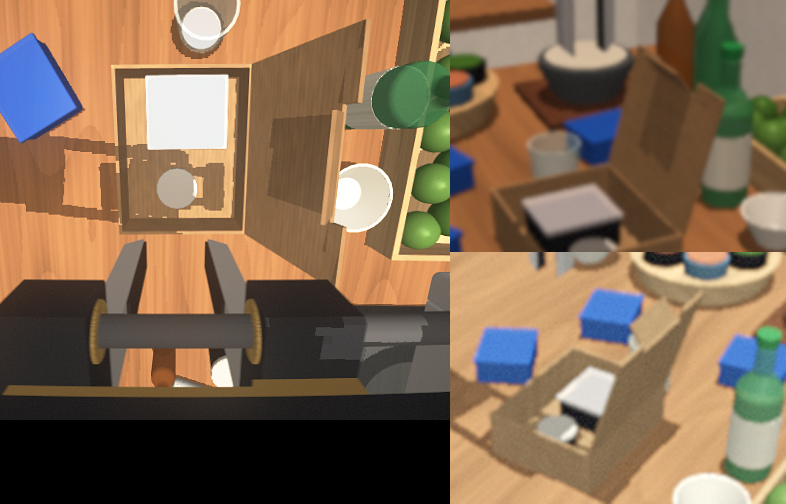

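The tub stands in the empty half (wrist crop (178,188)). The lid corners are at about (366,20) and (338,277), and the tab strip runs from (331,112) to (321,222). Next I estimate the lid and tab angles.

```bash
cat >> h.py <<'E'
C0=(.518,.053,.033)
def W(c,C=C0):
    c=np.atleast_2d(np.array(c,float));k,s=np.cos(C[2]),np.sin(C[2])
    return np.c_[C[0]+k*c[:,0]-s*c[:,1],C[1]+s*c[:,0]+k*c[:,1],c[:,2]]
def lidpt(th,L,y,h=0,t=0,phi=0):
    e=np.array([-np.cos(th),np.sin(th)]);n=np.array([-np.sin(th),-np.cos(th)])
    p=np.array([.078,.068])+L*e-h*n+t*(np.cos(phi)*n+np.sin(phi)*e); return [p[0],y,p[1]]
E
python3 - <<'E'
from h import *
w,d,s=load("wrist3"),load("side3"),load("scene3")
print("tub",plane(w,(110+178,188),.042).round(3),"rim check",[plane(w,p,.068)[:2].round(3).tolist() for p in((222,66),(360,65),(354,233))])
for th in(1.7,1.8,1.9,2.0):
  P=W([lidpt(th,.158,.1),lidpt(th,.158,-.1),lidpt(th,.144,.04),lidpt(th,.144,-.04)]);print(th,"w",(proj(w,P)-[110,0]).round().tolist(),"side",((proj(d,P)-[190,90])*2.1+[450,0]).round().tolist())
for th in(1.8,1.9):
 for phi in(.2,.5,.8,1.1):
  P=W([lidpt(th,.144,.04,0,.032,phi),lidpt(th,.144,-.04,0,.032,phi)])
  print(th,phi,"w",(proj(w,P)-[110,0]).round().tolist(),"sc",((proj(s,P)-[220,130])*2.1+[450,252]).round().tolist(),P.round(3).tolist())
E
```

```text
tub [0.512 0.007 0.042] rim check [[0.434, 0.148], [0.589, 0.153], [0.597, -0.044]]
1.7 w [[340.0, 14.0], [312.0, 294.0], [320.0, 111.0], [310.0, 216.0]] side [[622.0, 42.0], [705.0, 99.0], [643.0, 69.0], [676.0, 92.0]]
1.8 w [[361.0, 16.0], [329.0, 292.0], [337.0, 111.0], [326.0, 216.0]] side [[634.0, 43.0], [718.0, 99.0], [654.0, 69.0], [687.0, 92.0]]
1.9 w [[379.0, 19.0], [345.0, 289.0], [353.0, 112.0], [341.0, 214.0]] side [[645.0, 45.0], [730.0, 100.0], [664.0, 71.0], [698.0, 94.0]]
2.0 w [[394.0, 22.0], [359.0, 285.0], [366.0, 112.0], [354.0, 212.0]] side [[656.0, 47.0], [742.0, 103.0], [674.0, 73.0], [708.0, 96.0]]
1.8 0.2 w [[306.0, 110.0], [296.0, 220.0]] sc [[651.0, 301.0], [617.0, 329.0]] [[0.598, 0.096, 0.222], [0.601, 0.016, 0.222]]
1.8 0.5 w [[318.0, 109.0], [307.0, 223.0]] sc [[655.0, 297.0], [621.0, 325.0]] [[0.603, 0.096, 0.23], [0.606, 0.016, 0.23]]
1.8 0.8 w [[333.0, 109.0], [321.0, 225.0]] sc [[660.0, 294.0], [626.0, 322.0]] [[0.611, 0.096, 0.236], [0.613, 0.016, 0.236]]
1.8 1.1 w [[349.0, 108.0], [335.0, 227.0]] sc [[667.0, 293.0], [633.0, 322.0]] [[0.62, 0.096, 0.239], [0.622, 0.016, 0.239]]
1.9 0.2 w [[326.0, 110.0], [316.0, 220.0]] sc [[662.0, 305.0], [628.0, 334.0]] [[0.614, 0.096, 0.22], [0.616, 0.016, 0.22]]
1.9 0.5 w [[340.0, 109.0], [328.0, 222.0]] sc [[666.0, 301.0], [633.0, 330.0]] [[0.62, 0.096, 0.228], [0.622, 0.016, 0.228]]
1.9 0.8 w [[356.0, 109.0], [342.0, 224.0]] sc [[672.0, 299.0], [639.0, 328.0]] [[0.627, 0.097, 0.233], [0.63, 0.017, 0.233]]
1.9 1.1 w [[371.0, 109.0], [356.0, 225.0]] sc [[679.0, 299.0], [646.0, 328.0]] [[0.637, 0.097, 0.236], [0.639, 0.017, 0.236]]
```

Estimates: the lid is at about 1.82 rad and the tab at about 0.8, with the tip near (0.612, 0.057, 0.236). Pressing down on the tip now, with the tip almost over the hinge, folds the tab with little torque on the lid.

Request:
carry_out([
  [1, 0, 2.5, -1.2, 0],
  [1, 0, 2.5, -1.2, 0],
  [1, 0, 2.5, -1.2, 0],
  [1, 0, 2.5, -1.2, 0],
  [1, 1, 0, 0, 0],
  [1, 1, 0, 0, 0],
  [1, 1, 0, 0, 0],
  [1, 0.5, 0, 0, 0],
  [1, 0, 0, 0, 0],
])

```text
time: 10.9
tool_pos: [0.6071, 0.0571, 0.2414]
ee_rot: [-1.601, 1.569, 3.137]
wrist_force: [-0.5, -0.2, -0.4]
width: 0.0006
```

Request:
carry_out([
  [1, 0.4, 0, 0, 0],
  [1, 0.4, 0, 0, 0],
  [1, 0, 0, 0, 0],
])

```text
time: 11.2
tool_pos: [0.608, 0.0574, 0.2341]
ee_rot: [-1.764, 1.57, 2.974]
wrist_force: [-0.6, 0.7, -0.2]
width: 0.0005
```

Request:
carry_out([
  [1, 0.4, 0, 0, 0],
  [1, 0.4, 0, 0, 0],
  [1, 0, 0, 0, 0],
])

```text
time: 11.5
tool_pos: [0.6079, 0.0575, 0.2257]
ee_rot: [-1.599, 1.569, 3.139]
wrist_force: [-0.0, 0.1, 0.2]
width: 0.0
```

```bash
cat > v.py <<'E'
from h import *
from bench import robot
import sys
k=sys.argv[1];im=[]
for n in("wrist","side","scene"):
    s=robot.snapshot(n);pickle.dump(s,open(n+k+".pkl","wb"));im.append(s["image"])
o=robot.get_obs();print(o["time"],o["tool_pos"],o["wrist_force"],o["width"])
c=lambda i,x,y:cv2.resize(i[y:y+100,x:x+130],None,fx=3,fy=3,interpolation=cv2.INTER_CUBIC)
z=np.hstack([c(im[1],210,90),c(im[2],250,125)])
w=im[0][0:280,50:560]
w=cv2.copyMakeBorder(w,0,0,0,780-510,0)
cv2.imwrite(f"pics/c{k}.png",np.vstack([z,w])[:,:,::-1])
E
python3 v.py 4
```

```text
11.65 [0.60831321 0.0574934  0.22635238] [-0.0049167   0.23296197 -0.36397383] 0.00035972002389899835
```

View pics/c4.png

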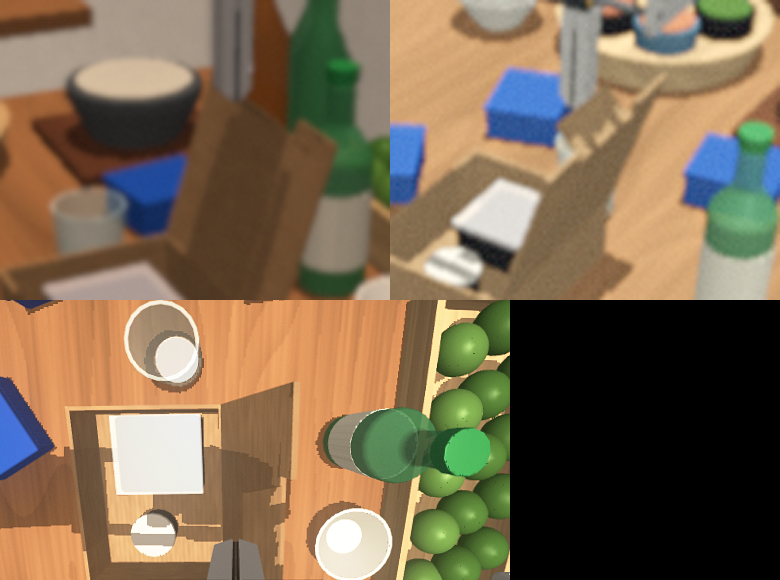

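```bash
python3 - <<'E'
from h import *
w,d,s=load("wrist4"),load("side4"),load("scene4")
tow=lambda P:(proj(w,P)-[50,-300]).round().tolist()
tod=lambda P:((proj(d,P)-[210,90])*3).round().tolist()
tos=lambda P:((proj(s,P)-[250,125])*3+[390,0]).round().tolist()
tcp=[[.6083,.0575,.2264]];print("tcp",tow(tcp),tod(tcp),tos(tcp))
for th in(1.65,1.75,1.85):
  P=W([lidpt(th,.158,.1),lidpt(th,.158,.046),lidpt(th,.158,-.1),lidpt(th,.144,.04),lidpt(th,.144,-.04)]);print(th,"w",tow(P),"d",tod(P),"s",tos(P))
for th in (1.75,1.82):
 for phi in(-.3,.0,.3,.8):
  P=W([lidpt(th,.144,.04,0,.032,phi),lidpt(th,.144,-.04,0,.032,phi)])
  print(th,phi,"w",tow(P),"d",tod(P),"s",tos(P))
E
```

```text
tcp [[235.0, 555.0]] [[230.0, 96.0]] [[574.0, 102.0]]
1.65 w [[233.0, 378.0], [234.0, 481.0], [236.0, 694.0], [233.0, 487.0], [234.0, 605.0]] d [[178.0, 61.0], [206.0, 80.0], [295.0, 142.0], [208.0, 99.0], [254.0, 132.0]] s [[629.0, 56.0], [600.0, 81.0], [508.0, 158.0], [594.0, 98.0], [546.0, 139.0]]
1.75 w [[263.0, 379.0], [262.0, 480.0], [259.0, 691.0], [256.0, 486.0], [255.0, 603.0]] d [[194.0, 61.0], [223.0, 80.0], [314.0, 141.0], [223.0, 99.0], [270.0, 131.0]] s [[644.0, 63.0], [615.0, 88.0], [525.0, 166.0], [608.0, 104.0], [561.0, 146.0]]
1.85 w [[291.0, 380.0], [288.0, 479.0], [280.0, 687.0], [278.0, 485.0], [275.0, 601.0]] d [[211.0, 62.0], [240.0, 81.0], [332.0, 142.0], [239.0, 100.0], [286.0, 132.0]] s [[660.0, 71.0], [631.0, 97.0], [542.0, 176.0], [622.0, 112.0], [576.0, 154.0]]
1.75 -0.3 w [[205.0, 486.0], [208.0, 601.0]] d [[188.0, 109.0], [233.0, 143.0]] s [[577.0, 98.0], [528.0, 139.0]]
1.75 0.0 w [[204.0, 488.0], [207.0, 608.0]] d [[188.0, 98.0], [234.0, 131.0]] s [[577.0, 88.0], [529.0, 129.0]]
1.75 0.3 w [[208.0, 491.0], [211.0, 616.0]] d [[192.0, 87.0], [238.0, 119.0]] s [[581.0, 80.0], [532.0, 120.0]]
1.75 0.8 w [[225.0, 495.0], [227.0, 626.0]] d [[204.0, 70.0], [250.0, 102.0]] s [[592.0, 71.0], [543.0, 112.0]]
1.82 -0.3 w [[220.0, 485.0], [222.0, 601.0]] d [[199.0, 107.0], [245.0, 141.0]] s [[586.0, 101.0], [538.0, 142.0]]
1.82 0.0 w [[221.0, 488.0], [223.0, 608.0]] d [[200.0, 96.0], [246.0, 129.0]] s [[588.0, 92.0], [539.0, 132.0]]
1.82 0.3 w [[227.0, 491.0], [228.0, 615.0]] d [[204.0, 85.0], [250.0, 117.0]] s [[592.0, 84.0], [543.0, 124.0]]
1.82 0.8 w [[247.0, 494.0], [247.0, 625.0]] d [[217.0, 70.0], [264.0, 101.0]] s [[604.0, 76.0], [556.0, 117.0]]
```

```bash
python3 - <<'E'
from h import *
a,b,c=[load("scene"+k)["image"][140:200,300:370] for k in "34"]+[load("wrist4")["image"][130:330,210:410]]
d=load("wrist3")["image"][60:260,360:560]
f=lambda i,k:cv2.resize(i,None,fx=k,fy=k,interpolation=cv2.INTER_CUBIC)
t=np.hstack([f(a,5),f(b,5)]);u=np.hstack([f(c,1.5),f(d,1.5)])
u=cv2.copyMakeBorder(u,0,0,0,t.shape[1]-u.shape[1],0);z=np.vstack([t,u]);print(z.shape);cv2.imwrite("pics/c4b.png",z[:,:,::-1])
E
```

```text
(600, 700, 3)
```

View pics/c4b.png

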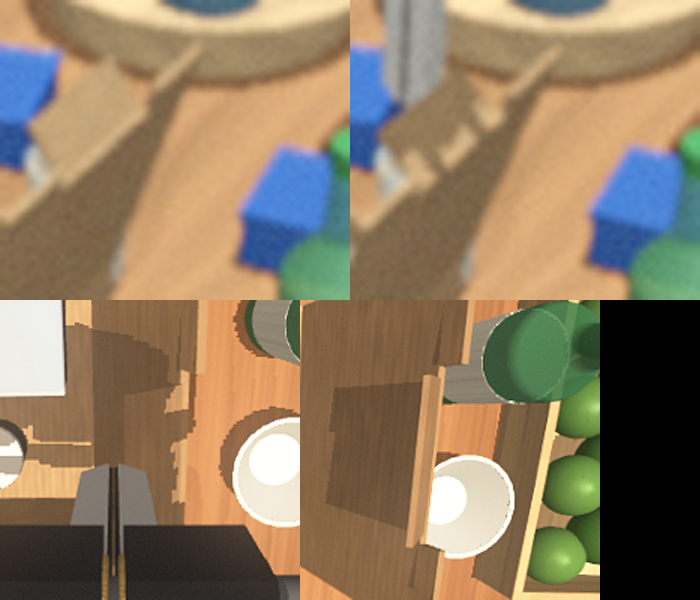

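The scene crop shows the fingertip on the tab's tip edge at about (415,100). The tip is down about 10 mm, the tab at about 0.45 rad and the lid at about 1.86, so it's working. I'll continue pressing.

Request:
carry_out([
  [1, 0.4, 0, 0, 0],
  [1, 0.4, 0, 0, 0],
  [1, 0.4, 0, 0, 0],
  [1, 0.2, 0, 0, 0],
  [1, 0, 0, 0, 0],
])

```text
time: 12.15
tool_pos: [0.608, 0.0575, 0.2117]
ee_rot: [-1.672, 1.57, 3.066]
wrist_force: [0.4, 0.2, -0.1]
width: 0.0008
```

```bash
python3 v.py 5; python3 - <<'E'
from h import *
a,b=load("scene5")["image"][140:200,300:370],load("side5")["image"][90:160,250:330]
f=lambda i,k:cv2.resize(i,None,fx=k,fy=k,interpolation=cv2.INTER_CUBIC)
z=np.hstack([f(a,5),f(b,5)[:300]]);cv2.imwrite("pics/c5b.png",z[:,:,::-1])
E
```

```text
12.3 [0.60843372 0.05746807 0.21252457] [-0.13294801 -0.74888277  0.32862918] 0.0005728216978551108
```

View pics/c5b.png

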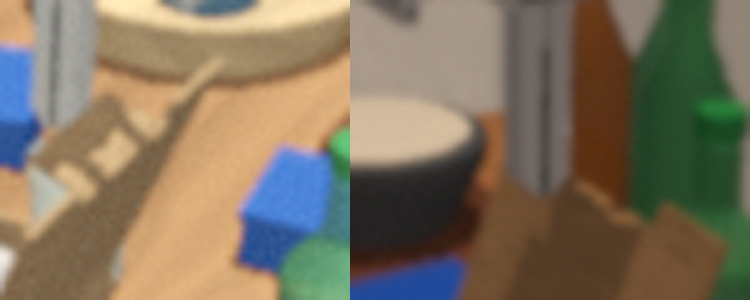

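The tab is now strongly foreshortened, with its tip edge from (35,160) to (115,95). I estimate φ≈-0.1, with the lid pushed back to about 1.94. Next I lift, go behind the lid in the gap between bottle and bowl, and push it up.

Request:
carry_out([
  [1, -2, 0, 0, 0],
  [1, -3, 0, 0, 0],
  [1, -2.5, 0, 0, 0],
  [1, 0, 3, 0, 0],
  [1, 0, 3, 0, 0],
  [1, 0, 2.5, 0, 0],
  [1, 0, 0, 0, 0],
  [1, 2, 0, 0, 0],
  [1, 3, 0, 0, 0],
  [1, 3, 0, 0, 0],
  [1, 2.5, 0, 0, 0],
  [1, 1.2, 0, 0, 0],
  [1, 0, 0, 0, 0],
])

```text
time: 13.6
tool_pos: [0.6916, 0.0597, 0.1685]
ee_rot: [-1.609, 1.567, 3.129]
wrist_force: [-0.2, -1.1, -0.1]
width: 0.0008
```

```bash
python3 v.py 6; python3 - <<'E'
from h import *
for r in(.11,.12):
  for th in np.arange(1.6,-.01,-.1):
    print(round(th,1),round(.596-r*np.cos(th)+.004*np.sin(th)+.0125,4),round(.068+r*np.sin(th)+.004*np.cos(th),4),end=" | ")
  print()
E
```

```text
13.75 [0.69393382 0.05971398 0.1729379 ] [ 0.33700166  0.63047151 -0.00510181] 0.0003543625357550487
1.6 0.6157 0.1778 | 1.5 0.6047 0.178 | 1.4 0.5937 0.1771 | 1.3 0.5829 0.1751 | 1.2 0.5724 0.172 | 1.1 0.5622 0.1678 | 1.0 0.5524 0.1627 | 0.9 0.5433 0.1567 | 0.8 0.5347 0.1497 | 0.7 0.5269 0.1419 | 0.6 0.52 0.1334 | 0.5 0.5139 0.1242 | 0.4 0.5087 0.1145 | 0.3 0.5046 0.1043 | 0.2 0.5015 0.0938 | 0.1 0.4994 0.083 | -0.0 0.4985 0.072 | 
1.6 0.616 0.1878 | 1.5 0.604 0.188 | 1.4 0.592 0.1869 | 1.3 0.5803 0.1847 | 1.2 0.5687 0.1813 | 1.1 0.5576 0.1768 | 1.0 0.547 0.1711 | 0.9 0.537 0.1645 | 0.8 0.5278 0.1569 | 0.7 0.5193 0.1484 | 0.6 0.5117 0.1391 | 0.5 0.5051 0.129 | 0.4 0.4995 0.1184 | 0.3 0.495 0.1073 | 0.2 0.4917 0.0958 | 0.1 0.4895 0.084 | -0.0 0.4885 0.072 |
```

View pics/c6.png

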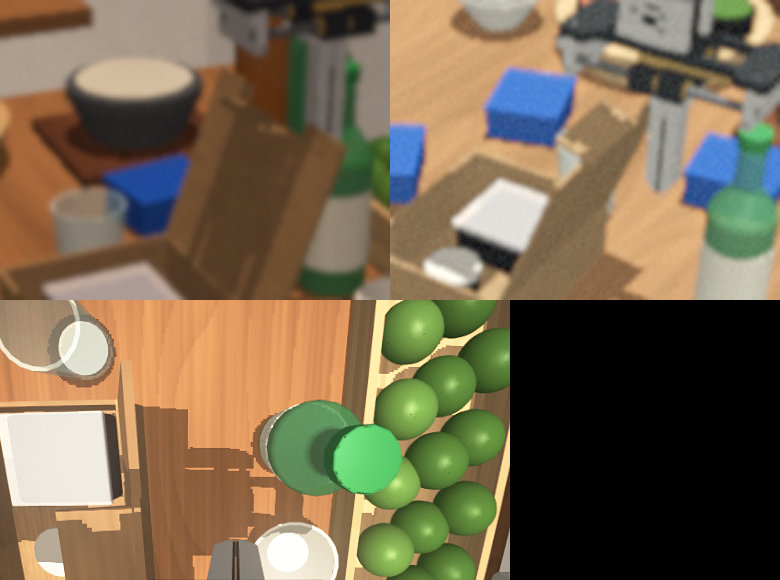

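The finger stands behind the lid, clear of bottle and bowl, and the tab is folded in. Pushing the lid along its arc.

Request:
carry_out([
  [1, 0, -1, 0, 0],
  [1, 0, -1, 0, 0],
  [1, -0.2, -1, 0, 0],
  [1, -0.2, -1, 0, 0],
  [1, 0, -1, 0, 0],
  [1, 0, -1, 0, 0],
  [1, 0, -1, 0, 0],
  [1, 0, -1, 0, 0],
  [1, 0, -1, 0, 0],
  [1, 0.1, -1, 0, 0],
  [1, 0.2, -1, 0, 0],
  [1, 0.3, -1, 0, 0],
  [1, 0.4, -1, 0, 0],
  [1, 0.5, -1, 0, 0],
  [1, 0.6, -1, 0, 0],
  [1, 0, 0, 0, 0],
])

```text
time: 15.35
tool_pos: [0.5411, 0.0558, 0.1523]
ee_rot: [-1.631, 1.568, 3.107]
wrist_force: [-0.4, 0.4, 0.2]
width: 0.0003
```

Request:
carry_out([
  [1, 0.3, -0.7, 0, 0],
  [1, 0.8, -0.8, 0, 0],
  [1, 0.9, -0.7, 0, 0],
  [1, 0.9, -0.6, 0, 0],
  [1, 0.9, -0.5, 0, 0],
  [1, 0, 0, 0, 0],
])

```text
time: 15.95
tool_pos: [0.5085, 0.0549, 0.1134]
ee_rot: [-1.618, 1.567, 3.12]
wrist_force: [0.3, -0.0, -0.3]
width: 0.0006
```

```bash
python3 v.py 7; python3 - <<'E'
from h import *
a,b=load("scene7")["image"][130:250,220:340],load("side7")["image"][110:240,195:325]
f=lambda i,k:cv2.resize(i,None,fx=k,fy=k,interpolation=cv2.INTER_CUBIC)
z=np.hstack([f(a,3.25)[:390],f(b,3)]);print(z.shape);cv2.imwrite("pics/c7b.png",z[:,:,::-1])
d,s=load("side7"),load("scene7")
for th in(.35,.45,.55):
 P=[lidpt(th,.158,.1),lidpt(th,.158,-.1)]+[lidpt(th,.144,y,0,.032,p) for p in(-.3,0,.3) for y in(.04,-.04)]
 print(th,((proj(s,W(P))-[220,130])*3.25).round().astype(int).tolist(),((proj(d,W(P))-[195,110])*3+[390,0]).round().astype(int).tolist())
E
```

```text
16.1 [0.51036216 0.0549467  0.11536877] [ 0.2937727   0.44180178 -0.36967888] 0.0002840363360536755
(390, 780, 3)
0.35 [[197, 99], [63, 202], [172, 165], [120, 207], [163, 160], [111, 202], [156, 153], [103, 195]] [[439, 148], [526, 256], [479, 214], [514, 259], [468, 215], [503, 259], [458, 212], [492, 256]]
0.45 [[202, 87], [68, 190], [173, 153], [121, 195], [165, 148], [113, 190], [158, 140], [105, 182]] [[445, 131], [534, 236], [481, 199], [516, 243], [470, 198], [505, 242], [460, 194], [495, 238]]
0.55 [[209, 76], [74, 179], [177, 142], [124, 184], [168, 136], [116, 178], [162, 128], [108, 169]] [[453, 114], [543, 216], [484, 183], [520, 226], [474, 182], [509, 224], [464, 176], [499, 219]]
```

View pics/c7b.png

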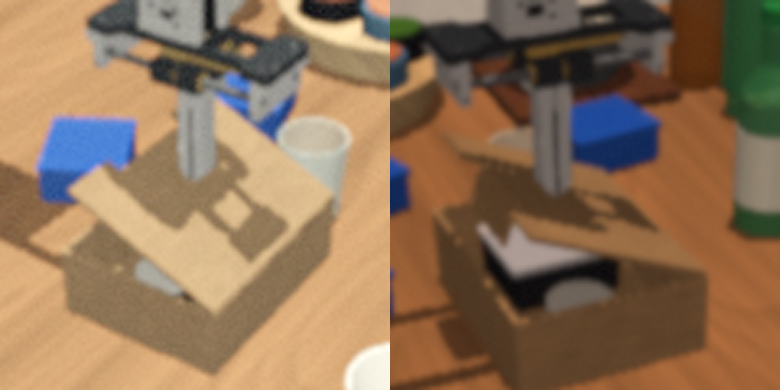

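The lid is at about 0.45 and its corners are where predicted. The tab hangs inward, and its tip edge at side (485,222)-(512,250) is inside the front wall. I'm closing it slowly while watching the force.

Request:
carry_out([
  [1, 0.5, -0.3, 0, 0],
  [1, 0.5, -0.2, 0, 0],
  [1, 0.5, -0.2, 0, 0],
  [1, 0.5, -0.2, 0, 0],
  [1, 0, 0, 0, 0],
])

```text
time: 16.6
tool_pos: [0.5003, 0.0547, 0.0943]
ee_rot: [-1.654, 1.569, 3.085]
wrist_force: [-0.4, -0.8, -0.5]
width: 0.0
```

Request:
carry_out([
  [1, 0.4, -0.2, 0, 0],
  [1, 0.4, -0.1, 0, 0],
  [1, 0.4, -0.1, 0, 0],
  [1, 0, 0, 0, 0],
])

```text
time: 17.0
tool_pos: [0.4966, 0.0546, 0.0826]
ee_rot: [-1.645, 1.569, 3.094]
wrist_force: [-0.7, 0.2, -0.5]
width: 0.0004
```

Request:
carry_out([
  [1, 0.3, 0, 0, 0],
  [1, 0.3, 0, 0, 0],
  [1, 0.2, 0, 0, 0],
  [1, 0, 0, 0, 0],
])

```text
time: 17.4
tool_pos: [0.4971, 0.0546, 0.075]
ee_rot: [-1.726, 1.57, 3.012]
wrist_force: [0.1, -0.0, -1.1]
width: 0.0004
```

Request:
carry_out([
  [1, 0.1, 0, 0, 0],
  [1, 0.1, 0, 0, 0],
  [1, 0, 0, 0, 0],
  [1, 0, 0, 0, 0],
])

```text
time: 17.8
tool_pos: [0.4974, 0.0546, 0.0734]
ee_rot: [1.862, 1.571, 0.317]
wrist_force: [0.9, -0.4, -0.1]
width: 0.0003
```

Request:
carry_out([
  [1, -1, 0, 0, 0],
  [1, -2, 0, 0, 0],
  [1, -4, 0, 0, 0],
  [1, -4, 0, 0, 0],
  [1, -4, 0, 0, 0],
  [1, 0, -4, 0, 0],
  [1, 0, -4, 0, 0],
  [1, 0, -4, 0, 0],
  [1, 0, 0, 0, 0],
  [1, 0, 0, 0, 0],
])

```text
time: 18.8
tool_pos: [0.3774, 0.0515, 0.2247]
ee_rot: [1.557, 1.567, 0.012]
wrist_force: [-0.2, 1.0, 0.7]
width: 0.0003
```

```bash
python3 v.py 8; python3 - <<'E'
from h import *
a,b=load("scene8")["image"][130:250,220:340],load("side8")["image"][110:240,195:325]
w=load("wrist8")["image"]
f=lambda i,k:cv2.resize(i,None,fx=k,fy=k,interpolation=cv2.INTER_CUBIC)
z=np.hstack([f(a,2.5),f(b,2.308)]);z=np.vstack([z,cv2.copyMakeBorder(w[:290],0,0,0,z.shape[1]-560,0)]);print(z.shape);cv2.imwrite("pics/c8b.png",z[:,:,::-1])
d,s,W8=load("side8"),load("scene8"),load("wrist8")
for th in(0,.1):
 P=[lidpt(th,.158,y,.004) for y in(.1,-.1)]+[lidpt(th,.144,y,.004) for y in(.046,-.046)]
 print(th,(proj(s,W(P)-0)-[220,130]).dot(2.5).round().tolist(),((proj(d,W(P))-[195,110])*2.308+[300,0]).round().tolist(),(proj(W8,W(P))+[0,300]).round().tolist())
E
```

```text
18.95 [0.37823645 0.05141406 0.22372074] [ 0.08255713 -0.37583595 -0.4371588 ] -7.509580836308856e-05
(590, 600, 3)
0 [[146.0, 109.0], [46.0, 189.0], [130.0, 132.0], [85.0, 170.0]] [[333.0, 157.0], [398.0, 245.0], [361.0, 175.0], [392.0, 215.0]] [[345.0, 405.0], [338.0, 589.0], [356.0, 460.0], [352.0, 544.0]]
0.1 [[146.0, 98.0], [45.0, 178.0], [131.0, 123.0], [85.0, 160.0]] [[333.0, 144.0], [398.0, 230.0], [361.0, 163.0], [392.0, 202.0]] [[349.0, 403.0], [341.0, 596.0], [361.0, 461.0], [356.0, 549.0]]
```

View pics/c8b.png

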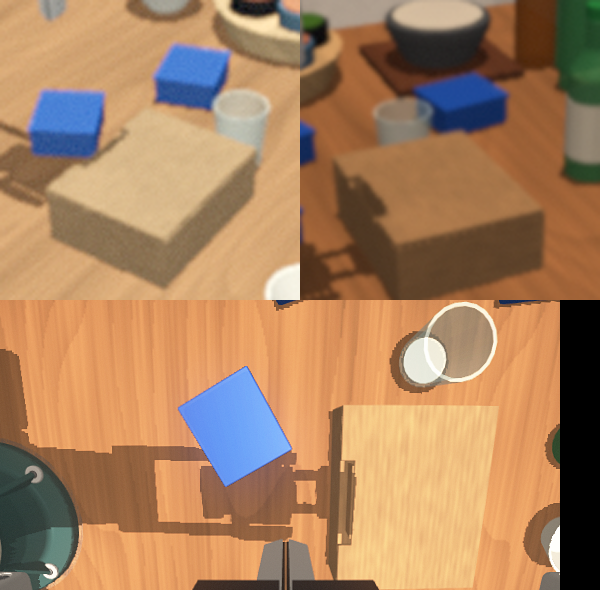

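The last view shows the lid's front corners at scene (48,187) and side (335,157) and (393,240), which match a lid angle within about 0.03 rad of shut. No tab strip shows outside the front wall; only the dark notch slot at wrist (347,500) is visible. The gripper is clear, so I'm handing in.

```bash
python3 -c "
from bench import robot
o=robot.get_obs();print(o['time'],o['tool_pos']);print(robot.close_job())"
```

```text
18.95 [0.37823645 0.05141406 0.22372074]
the job is handed in; nothing more can be done
None
```

The low tub is in the carton, the lid is shut with its tab folded in, and I handed the job in at 18.95 s. No verdict is reported.

I stood the tub in the empty half beside the tray, pressed the tuck tab down from above, then pushed the lid shut from behind along its arc.

**What the last checks showed:**
- **Lid:** the front corners match a shut lid to within about 0.03 rad in the two fixed views. The wrist view is less clear, because the near corner is at the edge of the picture.
- **Tab:** I could not see it directly once the lid was shut. I take it to be inside because nothing sticks out over the front wall and the lid met no resistance (wrist force about 1 N) as it closed.
- **Tub:** it was upright at about (0.512, 0.007) on the carton floor when I last saw it, before the lid closed.
- **Other objects:** the tumbler, bottle and bowl looked undisturbed wherever they appeared. I did not measure any of the objects again, and the tall tub, soy bottle, cup and spoon were not in the final picture.

**One disagreement:** while I pressed the tab, the lid leaned back from about 1.82 to 1.94 rad. I corrected for that in the tab angle estimate.

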